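# Feed a gauge carrier past a spring stop gate

### The arm

A 6-joint arm with a two-finger parallel gripper is mounted at the origin on a cart in front of the work surface, level with it; the furniture and walls round the work are solid. World frame = base frame: x ahead of the robot, y to its left, z up, the work surface at z = 0. Lengths are in m, angles in degrees, forces in N, time in s.
With the tool pointing down it reaches from about 0.3 to 0.75 m from the base axis. Payload 8.5 kg.
Tool frame: the origin (TCP) lies on the centre line of the jaws, within the pads' length; the fingertips stand 14 mm ahead of it and the grasp point (between the pads) lies 5 mm behind it; z points along the fingers, x is the direction in which the jaws open and shut, and the axes are right-handed (so a half turn about z gives the same grasp; the last joint's range is limited). The gripper opens to 85 mm and grips with 20 to 120 N. Pads are 22 mm wide; open, the fingers measure 114 mm over their backs; the gripper's body (76 mm by 85 mm) begins 54 mm behind the grasp point. The pads swing forward as they close: fully open they stand 13 mm farther back than shut.
Start: joints at [61.92, 21.807, 74.336, -0, 83.858, -12.336], TCP at [0.149, 0.529, 0.245] pointing down, gripper open.
Joint ranges: [-178.18, 178.18], [-50.72, 133.34], [12.68, 142.11], [-81.47, 261.47], [9.98, 163.14], [-165.26, 165.26]. Speed limits (degrees/s): [136.94, 136.94, 180, 180, 180, 180].

### API

Orientations are given as a 3x3 rotation matrix whose columns are the frame's x, y, z axes.
In Python, from rig import * gives the robot as it stands.
- The arm moves only by the shell command python3 -m crank 'ROWS' [FORCE]. ROWS is JSON, one flat list of numbers, 7 for each row, row after row: the turn, a rotation vector about the world's x, y, z in rad, then the shift along the world's x, y, z in m, then the opening in per cent of the stroke, from 0 (shut) to 100 (fully open). A call has 1 to 20 rows; each row shifts and turns the commanded pose from where the row before left it; what a row does not reach is not made up. A row lasts 1/10 s, in which the tool goes at most 50 mm and 8.59 degrees, less where a joint would pass 70% of its speed; a pose out of reach is approached as far as the arm can. A call is refused whole if a number of a shift passes 0.05 or a number of a turn 0.15, either way. A call with a gripper value outside its range is refused whole. The fingers move at their own pace and stop on an object; FORCE is the grip in N (left out, the last holds). Time passes only in rows, so rows that do not move let the fingers close. It gives the time, the measured TCP pose, the force and the opening at its end, in the units of the state.
- observe(): the state, without advancing time (a new reading comes with each control period).
- get_image(name): name is "side" or "top"; returns a dict with "frame" (480x640x3 uint8, red, green, blue), "fov_y" (degrees; the focal length in pixels is half the picture's height over the tangent of half this angle, whatever the lens; pixels are square), "cx", "cy" (the principal point, pixels), "world_to_cam" (4x4, takes a point from world to camera coordinates). Camera axes: x right, y up, looking along -z (the intrinsics and any distortion apply to the point x, -y, -z); pixel columns grow to the right and rows downward; lengths in m; the calibration is good to about 2 mm. A picture is of the moment at which its call begins. There is no depth.
- close_job(): hands the job in, once; it reports no verdict.
The state is a dict: "time_s": time; "q": joint angles; "qvel": joint speeds; "joint_efforts": joint torques, N m; "position": TCP position; "tool_rot": TCP orientation; "ft_force": force on the tool from outside, world axes, zero at the start; "wrist_torque": the same for the moment, N m; "grip_width": finger opening in m.
Only numpy, scipy, OpenCV 4.12 (cv2) and the standard library are available. Lean on these libraries where they do the work, as an engineer would, in place of code of your own. Each camera call takes 0.05 s, during which the arm holds its last target. There are 200 camera calls.

### The job

A carrier with two gauge blocks waits in the feed chute, in front of the spring-closed stop gate. Press the gate's long side bar down with one fingertip to hold the gate open, and while you hold it push the carrier by its upright tail plate with the other finger, along the chute under the gate until it is fully home against the end stop; then lift the hand clear so that the gate drops shut behind the carrier's block. Only press and push: lift nothing, let the gate blade touch neither the carrier nor its blocks, and leave the things standing round the chute alone.

Things in the scene. Friction and masses are not known exactly. Their poses are not given: they have to be found in the camera images.
- chute: Fixed aluminium feed chute, 262 mm long, on the desk. Origin on the desk under the gate's hinge axis, in the gate blade's plane. +y is the feeding direction (at yaw 0 world +y), +x runs across from hinge to channel, z up. Floor top z 4 mm. Near wall x -2 to 6, 20 mm high, its bearing blocks 32 mm; far wall x 54 to 60, 22 mm high; channel x 6 to 54. Yaw varies 20 degrees either way.
- inlet (a point): Open inlet end of the chute: middle of the channel floor's end edge, at chute x 30, y -184, z 4 mm.
- end_stop (a point): Middle of the end stop's rubber face, at chute x 30, y 68, z 13 mm; the stop is 24 mm high. The carrier is home when its front face touches it.
- stop_gate (a joint): Angle of the stop gate about its hinge, which runs along the chute's y at x 0, z 26 mm: 0 closed (light spring), grows as the side bar is pressed down and the blade rises; hard stop at 0.95. The blade clears carrier and blocks from about 0.45; 0.6 to 0.8 is a good holding angle. Holding takes about 5 N on the bar; released, it closes by itself.
- bar_rim (a point): Middle of the outer rim of the gate's dark steel side bar, a plate 4 mm thick and 155 mm long (chute y -177 to -22), chute x -6 to -45. It slopes up outward by 0.35 rad minus the gate angle: rim at z 41 mm closed, 11 at angle 0.7, when its top 25 mm out from the hinge is at z 19. A fingertip can slide along it; fingers 50 mm apart, centred over the hinge, reach bar and channel together.
- carrier: Grey loose carrier, about 150 g, in the channel with 2 mm play each side, axes along the chute's. Origin under the middle of its block, chute x 30, z 4 mm. Block 44 wide, 60 long (y), 14 mm high; behind it a neck 5 mm high (y -60 to -30), over which the gate closes, and a tail plate 40 wide, 6 thick, 38 mm high. Starts with its front 15 to 40 mm before the gate; home: origin at chute y 38 mm.
- push_face (a point): Middle of the rear face of the carrier's tail plate, at carrier y -66, 28 mm above the carrier's underside (32 mm above the desk): push here in the chute's +y.
- gauge_front: Loose steel gauge block 14 x 30 x 9 mm lying in the front pocket of the carrier, its top 19 mm above the desk, 1 mm over the carrier's block. Origin under its middle, at carrier y +13, z 6 mm. Its long side lies across the chute.
- gauge_rear: The same steel gauge block in the rear pocket. Origin under its middle, at carrier y -13, z 6 mm. Its long side lies across the chute.
- ring: Bystander: knurled steel ring gauge, 46 mm across, 16 mm high, on the desk beside the bar. Origin under its middle.
- vee: Bystander: ground steel V-block 45 x 40 x 36 mm high, on the desk beyond the far wall. Origin under its middle.
- can: Bystander: white screw-top objective can, 47 mm across, 52 mm high, on the desk beyond the far wall. Origin under its middle.
- blade_edge (a point): Middle of the lower edge of the gate's dark steel blade, 24 mm wide and 5 mm thick (chute y): closed, at chute x 30, y 0, z 11 mm. The blade hangs from an arm that reaches from the hinge axis across the channel to x 44.

How it is judged (in metres and radians):
On the way, in this order (a step that is already met when the one before it is completed fails the run):
1. a finger holds the gate open by its bar while the carrier is still before the gate (value of joint stop_gate above 0.42 rad and contact force between the fingers and stop_gate above 0.3 N and y of carrier in the frame of chute below -0.032 m), for 0.2 s.
2. the carrier is pushed home while a finger still holds the gate open (y of carrier in the frame of chute above 0.034 m and value of joint stop_gate above 0.42 rad and contact force between the fingers and stop_gate above 0.3 N), for 0.1 s.
At the end, for the whole second after the job is handed in: The carrier lies flat in the chute at rest, within 4 mm of the end stop, both gauge blocks in their pockets, and the gate has closed behind its block (angle under 0.06 rad) (y of carrier in the frame of chute above 0.034 m and value of joint stop_gate below 0.06 rad and linear speed of carrier below 0.01 m/s and height (world z) of carrier below 0.008 m and angle between carrier's own z axis and vertical below 0.06 rad and distance between each of gauge_front, gauge_rear and carrier below 0.02 m); the robot touches nothing.
It fails at once if the gate blade strikes or rests on the carrier or a gauge block (over 1 N) (contact force between stop_gate and carrier above 1 N or contact force between stop_gate and gauge_front above 1 N or contact force between stop_gate and gauge_rear above 1 N).
It fails at once if the carrier is lifted (over 8 mm) or tipped (height (world z) of carrier above 0.012 m or angle between carrier's own z axis and vertical above 0.2 rad).
It fails at once if a gauge block leaves its pocket (distance between any of gauge_front, gauge_rear and carrier above 0.022 m).
It fails at once if the ring gauge, V-block or can is moved (over 15 mm) (distance of any of ring, vee, can from where it was at the start of the episode above 0.015 m).
It also fails if it takes over 35 s, if anything falls off the work surface, if the arm or the gripper's body presses on something with over 40 N, if the wrist force passes 120 N, or if a joint passes its speed limit or range.

## Working session

There is one attempt and no reset: what is moved stays moved. The work goes in short steps, Python scripts to look and compute and a shell command to move; the robot and the scene stay as the last step left them, time stands still between calls to the robot, and variables do not carry over. Pictures are saved under pics/ and viewed, about 8 in all and at most 12, crops included, and the job is handed in when it is done.

```bash
mkdir -p pics; ls
python3 - <<'E'
from rig import *
import cv2,numpy as np
for n in("top","side"):
    d=get_image(n);cv2.imwrite(f"pics/{n}0.png",d["frame"][:,:,::-1]);np.save(f"pics/{n}0.npy",d,allow_pickle=True)
    print(n,d.keys(),d["fov_y"],d["cx"],d["cy"],np.round(d["world_to_cam"],4).tolist())
o=observe();print(o["time_s"],o["position"],o["tool_rot"],o["grip_width"],o["ft_force"])
E
```

```text
pics
top dict_keys(['frame', 'fov_y', 'cx', 'cy', 'world_to_cam']) 44.43337794540964 322.77858431315514 245.41044921670596 [[-0.0156, -0.9998, -0.0133, 0.0794], [0.9981, -0.0164, 0.0595, -0.5307], [-0.0597, -0.0123, 0.9981, -0.8914], [0.0, 0.0, 0.0, 1.0]]
side dict_keys(['frame', 'fov_y', 'cx', 'cy', 'world_to_cam']) 43.662145442665775 320.49973242583843 237.74527515355103 [[0.9992, -0.0366, -0.0131, -0.5367], [0.0291, 0.4805, 0.8765, -0.1085], [-0.0258, -0.8762, 0.4812, -0.8193], [0.0, 0.0, 0.0, 1.0]]
0.1 [0.14913188 0.52915562 0.24478541] [[ 2.71332704e-01  9.62485425e-01 -6.08117724e-04]
 [ 9.62484803e-01 -2.71333242e-01 -1.12930935e-03]
 [-1.25194634e-03 -2.78885510e-04 -9.99999177e-01]] 0.08549586825235926 [-0.27867979  0.077946   -0.28848046]
```

View pics/top0.png

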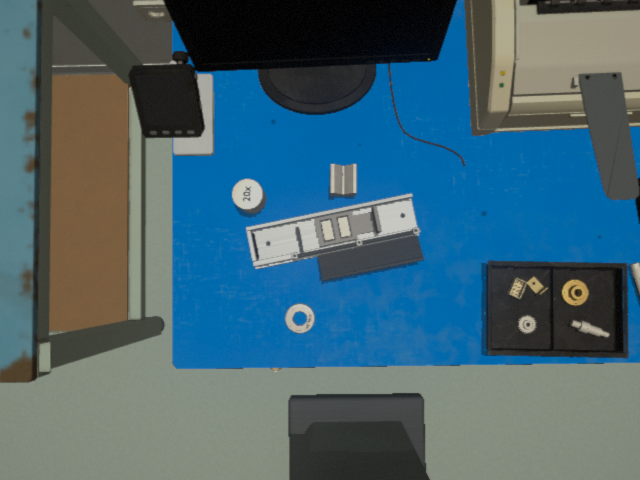

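View pics/side0.png

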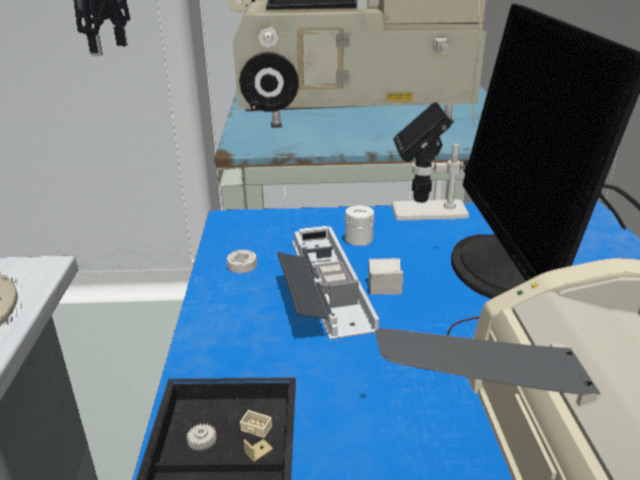

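The top view shows the chute at about (250–420, 195–270), fed toward image left. The bar is at (320–423, 235–280), the can at (248,196), the V-block at (343,180) and the ring at (300,319). The side view agrees. I'll enlarge the chute next.

```bash
cat > h.py <<'E'
import numpy as np,cv2
def load(n): return np.load(f"pics/{n}.npy",allow_pickle=True).item()
def ray(d,uv):
    uv=np.atleast_2d(uv).astype(float);f=d["frame"].shape[0]/2/np.tan(np.radians(d["fov_y"]/2))
    c=np.c_[(uv[:,0]-d["cx"])/f,-(uv[:,1]-d["cy"])/f,-np.ones(len(uv))]
    R=d["world_to_cam"][:3,:3];t=d["world_to_cam"][:3,3]
    return -R.T@t,c@R
def plane(d,uv,z):
    o,r=ray(d,uv);z=np.broadcast_to(z,len(r));return o+r*((z-o[2])/r[:,2])[:,None]
def proj(d,P):
    f=d["frame"].shape[0]/2/np.tan(np.radians(d["fov_y"]/2));P=np.atleast_2d(P)
    c=P@d["world_to_cam"][:3,:3].T+d["world_to_cam"][:3,3]
    return np.c_[d["cx"]+f*c[:,0]/-c[:,2],d["cy"]-f*c[:,1]/-c[:,2]]
E
python3 - <<'E'
from h import *
d=load("top0");c=d["frame"][185:290,240:430,::-1];cv2.imwrite("pics/c1.png",cv2.resize(c,None,fx=4.2,fy=4.2,interpolation=cv2.INTER_CUBIC))
d=load("side0");c=d["frame"][215:345,265:385,::-1];cv2.imwrite("pics/c2.png",cv2.resize(c,None,fx=4.5,fy=4.5,interpolation=cv2.INTER_CUBIC))
E
```

```text
(no output)
```

View pics/c1.png

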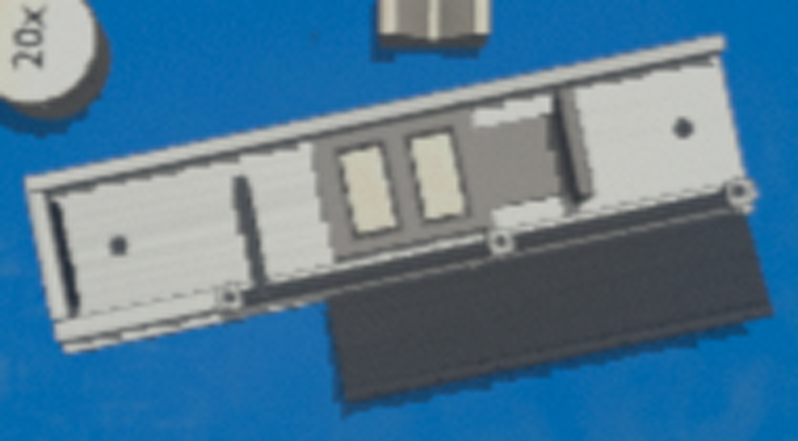

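View pics/c2.png

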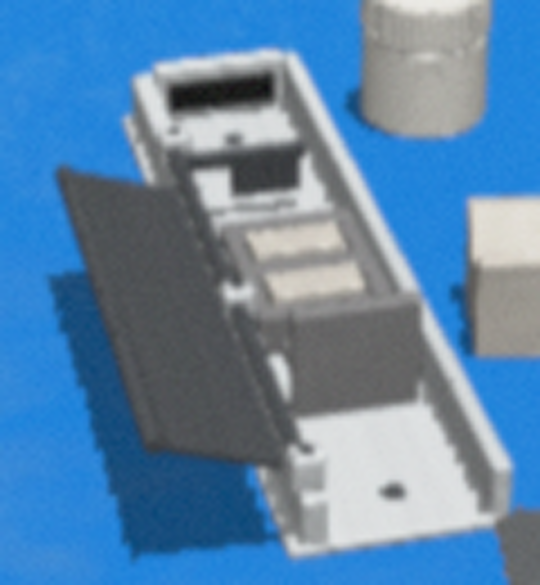

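The top crop shows the far wall's outer top edge from (25,181) to (722,39), the bar rim corners at (345,402) and (772,312), and the tail plate at about x 560–590. The side crop confirms the gate is closed, with the carrier before the blade. Next I fit the chute pose from rays cast on the known heights.

```bash
cat > m.py <<'E'
from h import *
T=load("top0");S=load("side0")
ft=lambda p:(np.array(p)+.5)/4.2-.5+[240,185]
fs=lambda p:(np.array(p)+.5)/4.5-.5+[265,215]
pts=[("t",(25,181),(60,78,22)),("t",(722,38),(60,-184,22)),("t",(345,402),(-45,-22,41)),("t",(772,314),(-45,-177,41)),
("t",(66,348),(-2,78,4)),
("s",(511,466),(60,-184,22)),("s",(297,52),(60,78,22)),("s",(150,450),(-45,-177,41)),("s",(62,170),(-45,-22,41))]
W=[];C=[]
for v,p,c in pts:
    W.append(plane(T if v=="t" else S,ft(p) if v=="t" else fs(p),c[2]/1e3)[0]);C.append(np.array(c)/1e3)
W=np.array(W);C=np.array(C)
def kab(W,C):
    a=W[:,:2]-W[:,:2].mean(0);b=C[:,:2]-C[:,:2].mean(0)
    th=np.arctan2((b[:,0]*a[:,1]-b[:,1]*a[:,0]).sum(),(a*b).sum())
    R=np.array([[np.cos(th),-np.sin(th)],[np.sin(th),np.cos(th)]]);return th,R,W[:,:2].mean(0)-R@C[:,:2].mean(0)
for s in (slice(0,5),slice(5,9),slice(0,9)):
    th,R,t=kab(W[s],C[s]);print(np.degrees(th),t,"\n",np.round(((W[s][:,:2]-t)@R-C[s][:,:2])*1e3,1).tolist())
cf=lambda P:np.round((P[:,:2]-t)@R*1e3,1).tolist()
print("tail rear top",cf(plane(T,ft([(575,90),(592,193)]),.042)),"front top",cf(plane(T,ft([(316,145),(334,260)]),.018)))
print("gauges",cf(plane(T,ft([(367,190),(438,175)]),.019)),"inlet top floor",cf(plane(T,ft([(683,128)]),.004)))
print("tail side top edge",cf(plane(S,fs([(292,308),(418,294)]),.042)),"bottom rear",cf(plane(S,fs([(302,415),(420,397)]),.005)))
for n,a,b in(("ring",(300,319),.016),("can",(247,193),.052),("vee",(343,177),.036)):print(n,cf(plane(T,[a],b)))
E
python3 m.py
```

```text
10.868867365800435 [0.51687926 0.10205061] 
 [[-0.4, -0.5], [-1.3, 0.5], [1.4, 0.7], [1.0, 0.3], [-0.7, -1.0]]
10.49452393145476 [0.51760936 0.10477218] 
 [[-1.3, -0.1], [-1.4, -0.7], [1.0, -1.1], [1.6, 2.0]]
10.734427240955908 [0.51712362 0.1032386 ] 
 [[-1.0, -1.5], [-1.3, -0.5], [1.0, -0.5], [0.9, -0.9], [-1.3, -2.2], [-1.3, 1.1], [-0.3, 0.5], [1.0, 0.5], [2.3, 3.6]]
tail rear top [[48.7, -125.7], [11.2, -124.0]] front top [[50.7, -30.7], [7.8, -28.7]]
gauges [[30.5, -45.7], [30.7, -72.4]] inlet top floor [[30.7, -166.1]]
tail side top edge [[10.5, -118.0], [49.0, -119.6]] bottom rear [[12.6, -121.2], [50.0, -120.7]]
ring [[-95.2, 22.5]]
can [[106.1, 60.6]]
vee [[103.2, -85.7]]
```

The carrier origin is at chute y ≈ -59 mm. The tail rear face at -125, the carrier front at -29 and both gauge blocks all agree. The chute origin is (0.517, 0.103) with yaw about 10.75°. I'll hover at chute (0, -143) with the jaws along chute x and a 50 mm opening.

```bash
python3 -m crank '[0,0,-0.0554,0.0197,-0.0283,0,58.5, 0,0,-0.0554,0.0197,-0.0283,0,58.5, 0,0,-0.0554,0.0197,-0.0283,0,58.5, 0,0,-0.0554,0.0197,-0.0283,0,58.5, 0,0,-0.0554,0.0197,-0.0283,0,58.5, 0,0,-0.0554,0.0197,-0.0283,0,58.5, 0,0,-0.0554,0.0197,-0.0283,0,58.5, 0,0,-0.0554,0.0197,-0.0283,0,58.5, 0,0,-0.0554,0.0197,-0.0283,0,58.5, 0,0,-0.0554,0.0197,-0.0283,0,58.5, 0,0,-0.0554,0.0197,-0.0283,0,58.5, 0,0,-0.0554,0.0197,-0.0283,0,58.5, 0,0,-0.0554,0.0197,-0.0283,0,58.5, 0,0,-0.0554,0.0197,-0.0283,0,58.5, 0,0,-0.0554,0.0197,-0.0283,0,58.5, 0,0,-0.0554,0.0197,-0.0283,0,58.5, 0,0,-0.0554,0.0197,-0.0283,0,58.5, 0,0,-0.0554,0.0197,-0.0283,0,58.5, 0,0,-0.0554,0.0197,-0.0283,0,58.5, 0,0,-0.0554,0.0197,-0.0283,0,58.5]' 20
python3 -m crank '[0,0,0,0,0,-0.04,58.5, 0,0,0,0,0,-0.04,58.5, 0,0,0,0,0,-0.04,58.5, 0,0,0,0,0,-0.025,58.5, 0,0,0,0,0,0,58.5, 0,0,0,0,0,0,58.5]'
cat > look.py <<'E'
import sys
from rig import *
from h import *
n=sys.argv[1]
o=observe();P=o["position"];R=o["tool_rot"]
th=np.radians(10.75);Rc=np.array([[np.cos(th),-np.sin(th)],[np.sin(th),np.cos(th)]]);t=np.array([.5171,.1032])
print("t",o["time_s"],"pos",np.round(P,4),"chute",np.round((P[:2]-t)@Rc*1e3,1),"yaw",round(np.degrees(np.arctan2(R[1][0],R[0][0])),2),"tilt",np.round(np.array(R)[:2,2],4),"w",round(o["grip_width"],4),"F",np.round(o["ft_force"],2),"q",np.round(o["q"],1))
ims=[]
for v in("top","side"):
    d=get_image(v);np.save(f"pics/{v}{n}.npy",d,allow_pickle=True)
    a=d["frame"][:,:,::-1];ims.append(a[170:310,240:440] if v=="top" else a[170:345,255:405])
f=[cv2.resize(i,None,fx=s,fy=s,interpolation=cv2.INTER_CUBIC) for i,s in zip(ims,(2.0,2.6))]
H=max(i.shape[0] for i in f);f=[cv2.copyMakeBorder(i,0,H-i.shape[0],0,0,cv2.BORDER_CONSTANT) for i in f]
cv2.imwrite(f"pics/look{n}.png",np.hstack(f))
E
python3 look.py 1
```

```text
time_s: 2.1
position: [0.5438, -0.0379, 0.245]
tool_rot: [[0.983, 0.184, -0.001], [0.184, -0.983, 0.0], [-0.001, -0.0, -1.0]]
ft_force: [-1.3, -0.1, -0.7]
grip_width: 0.0501
time_s: 2.7
position: [0.5436, -0.0367, 0.1009]
tool_rot: [[0.982, 0.187, 0.0], [0.187, -0.982, -0.0], [0.0, 0.0, -1.0]]
ft_force: [-0.1, -0.4, 0.1]
grip_width: 0.05
t 2.7 pos [ 0.5436 -0.0367  0.1009] chute [-1.000e-01 -1.424e+02] yaw 10.77 tilt [ 0.0002 -0.0001] w 0.05 F [-0.1  -0.37  0.09] q [-16.3  29.8  87.4   0.   62.8 -27.1]
```

View pics/look1.png

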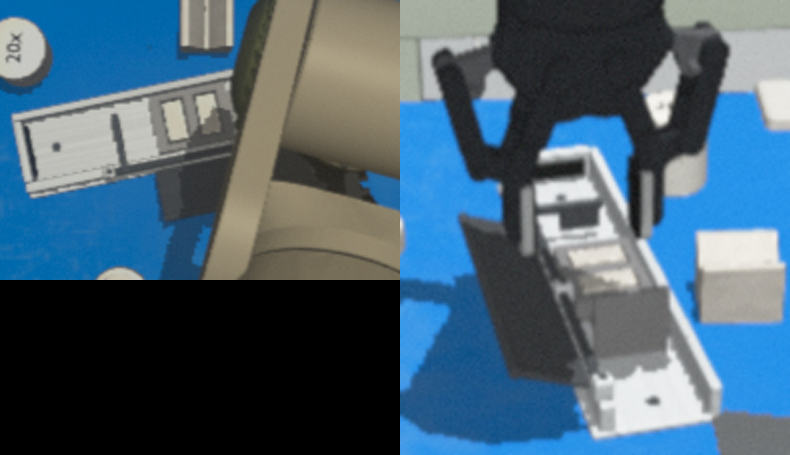

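The hover is right: the fingers straddle the hinge line behind the tail plate, with tips in the side view at about (525,252) and (645,237). I'll use these to work out the tip height relative to the TCP.

Run:
```python
from h import *
d=load("side1");th=np.radians(10.75);R=np.array([[np.cos(th),-np.sin(th)],[np.sin(th),np.cos(th)]]);t=np.array([.5171,.1032])
uv=[(255+(u-400)/2.6,170+v/2.6) for u,v in((518,250),(533,254),(639,236),(652,238))]
o,r=ray(d,uv)
for yc in(-.142,-.153):
    oc=(o[:2]-t)@R;rc=r[:,:2]@R;k=(yc-oc[1])/rc[:,1]
    print(yc,[np.round([oc[0]*1e3+k[i]*rc[i,0]*1e3,1e3*(o[2]+k[i]*r[i,2])],1).tolist() for i in range(4)])
```

```text
-0.142 [[-32.7, 89.3], [-25.4, 85.9], [27.8, 88.3], [34.4, 86.2]]
-0.153 [[-34.6, 96.1], [-27.5, 92.8], [24.8, 95.2], [31.3, 93.1]]
```

```bash
python3 -m crank '[0,0,0,0,0,-0.02,58.5, 0,0,0,0,0,-0.02,58.5, 0,0,0,0,0,-0.009,58.5, 0,0,0,0,0,-0.009,58.5, 0,0,0,0,0,-0.009,58.5, 0,0,0,0,0,0,58.5, 0,0,0,0,0,0,58.5]'
python3 look.py 2
```

```text
time_s: 3.5
position: [0.5435, -0.0368, 0.0338]
tool_rot: [[0.982, 0.187, 0.001], [0.187, -0.982, -0.0], [0.001, 0.0, -1.0]]
ft_force: [-0.7, -0.4, 3.4]
grip_width: 0.05
t 3.5 pos [ 0.5435 -0.0368  0.0338] chute [  -0.2 -142.5] yaw 10.77 tilt [ 0.0006 -0.0003] w 0.05 F [-0.75 -0.39  3.36] q [-16.3  35.3  91.1  -0.   53.6 -27.1]
```

View pics/look2.png

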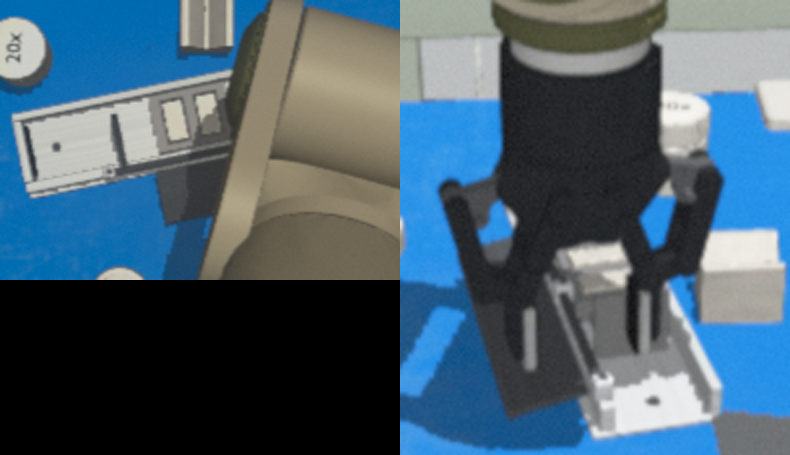

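The gate has started to open; the rim's near corner is at (513,417) and was at about 378. The right fingertip is at (640,352). I'll turn these into an angle and a height.

```bash
cat > ang.py <<'E'
import sys
from h import *
n=sys.argv[1];A=[float(v) for v in sys.argv[2:]]
d=load("side"+n);th=np.radians(10.75);R=np.array([[np.cos(th),-np.sin(th)],[np.sin(th),np.cos(th)]]);t=np.array([.5171,.1032])
for (u,v),yc in zip(np.array(A).reshape(-1,3)[:,:2],np.array(A).reshape(-1,3)[:,2]/1e3):
    o,r=ray(d,[(255+(u-400)/2.6,170+v/2.6)]);oc=(o[:2]-t)@R;rc=r[0,:2]@R;k=(yc-oc[1])/rc[1]
    x,z=1e3*(oc[0]+k*rc[0]),1e3*(o[2]+k*r[0,2]);print("x",round(x,1),"z",round(z,1),"gate if rim",round(.35-np.arctan2(z-26,-x),2))
E
python3 ang.py 1 511 379 -177; python3 ang.py 2 513 417 -177 640 352 -153 528 369 -153
```

```text
x -44.5 z 39.7 gate if rim 0.05
x -44.2 z 17.0 gate if rim 0.55
x 25.9 z 27.0 gate if rim -2.75
x -31.7 z 26.5 gate if rim 0.34
```

```bash
python3 -m crank '[0,0,0,0,0,-0.0028,58.5, 0,0,0,0,0,-0.0027,58.5, 0,0,0,0,0,0,58.5, 0,0,0,0,0,0,58.5, 0,0,0,0,0,0,58.5]'
python3 -m crank '[0,0,0,-0.0004,0.002,0,58.5, 0,0,0,-0.0004,0.002,0,58.5, 0,0,0,-0.0004,0.002,0,58.5, 0,0,0,-0.0004,0.002,0,58.5, 0,0,0,-0.0004,0.002,0,58.5, 0,0,0,-0.0005,0.003,0,58.5, 0,0,0,-0.0006,0.003,0,58.5, 0,0,0,-0.0006,0.003,0,58.5, 0,0,0,0,0,0,58.5, 0,0,0,0,0,0,58.5]'
python3 look.py 3
```

```text
time_s: 4.1
position: [0.5438, -0.0367, 0.0281]
tool_rot: [[0.982, 0.187, 0.001], [0.187, -0.982, -0.0], [0.001, 0.001, -1.0]]
ft_force: [1.1, 0.0, 6.1]
grip_width: 0.0499
time_s: 5.1
position: [0.5393, -0.0172, 0.0278]
tool_rot: [[0.982, 0.187, -0.0], [0.187, -0.982, 0.001], [-0.0, -0.001, -1.0]]
ft_force: [-0.7, -0.9, 4.6]
grip_width: 0.0504
t 5.1 pos [ 0.5393 -0.0172  0.0278] chute [  -0.6 -122.4] yaw 10.77 tilt [-0.0005  0.0008] w 0.0504 F [-0.66 -0.92  4.59] q [-14.4  35.5  92.2   0.   52.4 -25.2]
```

View pics/look3.png

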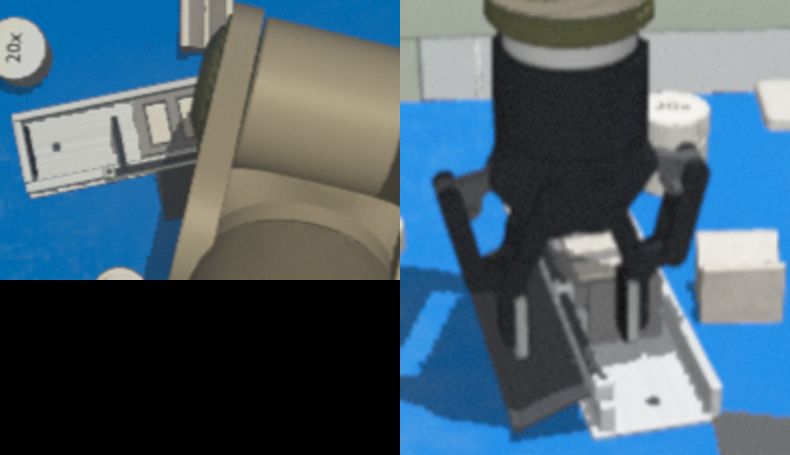

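The carrier has moved about 15 mm and its front is still short of the blade. The rim's near corner is at about (517,428). I'll check the gate angle before passing under it.

```bash
python3 ang.py 3 517 428 -177 515 432 -177 631 339 -133
python3 - <<'E'
from h import *
a=cv2.resize(load("side3")["frame"][250:345,275:345,::-1],None,fx=6,fy=6,interpolation=cv2.INTER_CUBIC)
b=cv2.resize(load("top3")["frame"][200:270,240:345,::-1],None,fx=3.5,fy=3.5,interpolation=cv2.INTER_CUBIC)
b=cv2.copyMakeBorder(b,0,a.shape[0]-b.shape[0],0,0,0);cv2.imwrite("pics/c3.png",np.hstack([a,b]))
E
```

```text
x -42.5 z 10.0 gate if rim 0.71
x -43.5 z 7.7 gate if rim 0.75
x 26.5 z 21.3 gate if rim 3.32
```

View pics/c3.png

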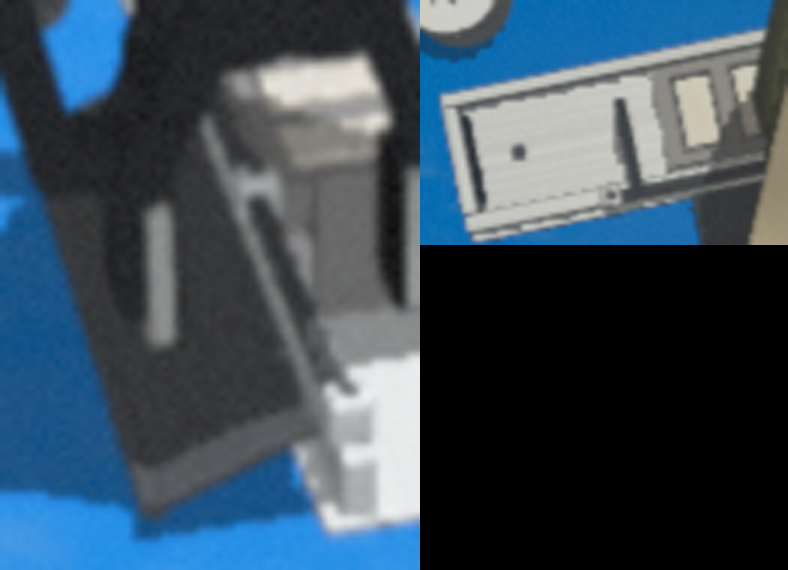

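The bar's near end sits at an angle of about 0.7, so the gate is well open. Now I push, slowing down before the stop.

```bash
python3 -m crank '[0,0,0,-0.0005,0.002,0,58.5, 0,0,0,-0.0006,0.003,0,58.5, 0,0,0,-0.0009,0.0049,0,58.5, 0,0,0,-0.0009,0.0049,0,58.5, 0,0,0,-0.0009,0.0049,0,58.5, 0,0,0,-0.0009,0.0049,0,58.5, 0,0,0,-0.0009,0.0049,0,58.5, 0,0,0,-0.0009,0.0049,0,58.5, 0,0,0,-0.0009,0.0049,0,58.5, 0,0,0,-0.0009,0.0049,0,58.5, 0,0,0,-0.0009,0.0049,0,58.5, 0,0,0,-0.0009,0.0049,0,58.5, 0,0,0,-0.0009,0.0049,0,58.5, 0,0,0,-0.0009,0.0049,0,58.5, 0,0,0,-0.0009,0.0049,0,58.5, 0,0,0,-0.0006,0.003,0,58.5, 0,0,0,-0.0005,0.002,0,58.5, 0,0,0,-0.0003,0.0015,0,58.5, 0,0,0,0,0,0,58.5, 0,0,0,0,0,0,58.5]'
python3 look.py 4
```

```text
time_s: 7.2
position: [0.5253, 0.0578, 0.0278]
tool_rot: [[0.982, 0.187, -0.0], [0.187, -0.982, 0.001], [-0.0, -0.001, -1.0]]
ft_force: [-2.0, -1.0, 3.9]
grip_width: 0.0501
t 7.2 pos [0.5253 0.0578 0.0278] chute [ -0.4 -46.2] yaw 10.76 tilt [-0.0001  0.0005] w 0.0501 F [-1.99 -0.97  3.91] q [ -6.6  34.8  94.    0.   51.2 -17.4]
```

View pics/look4.png

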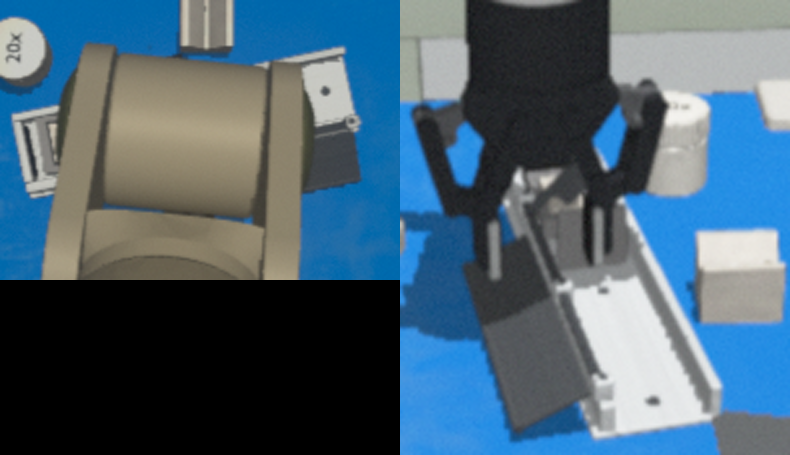

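The gate is still held and the carrier is a few millimetres from the stop. I'll make the final approach in 1 mm rows and watch the force.

```bash
for i in 1; do python3 -m crank '[0,0,0,-0.0002,0.001,0,58.5, 0,0,0,-0.0002,0.001,0,58.5, 0,0,0,-0.0002,0.001,0,58.5, 0,0,0,-0.0002,0.001,0,58.5, 0,0,0,-0.0002,0.001,0,58.5, 0,0,0,-0.0002,0.001,0,58.5, 0,0,0,0,0,0,58.5]'; done
python3 -m crank '[0,0,0,-0.0002,0.001,0,58.5, 0,0,0,-0.0002,0.001,0,58.5, 0,0,0,0,0,0,58.5]'
```

```text
time_s: 8.0
position: [0.5241, 0.0637, 0.0278]
tool_rot: [[0.982, 0.187, 0.0], [0.187, -0.982, 0.0], [0.0, -0.0, -1.0]]
ft_force: [-2.4, -3.9, 3.2]
grip_width: 0.0499
time_s: 8.3
position: [0.5243, 0.0645, 0.028]
tool_rot: [[0.982, 0.186, 0.001], [0.186, -0.982, -0.002], [0.001, 0.002, -1.0]]
ft_force: [1.0, -11.4, 4.5]
grip_width: 0.05
```

The reaction rose to 11 N along the chute, so the carrier is against the stop. I'll check the image, then back off slightly so friction can't lift the tail.

```bash
python3 -m crank '[0,0,0,0,0,0,58.5, 0,0,0,0,0,0,58.5]'; python3 look.py 5
python3 - <<'E'
from h import *
a=cv2.resize(load("side5")["frame"][210:300,280:370,::-1],None,fx=4.4,fy=4.4,interpolation=cv2.INTER_CUBIC)
b=cv2.resize(load("top5")["frame"][200:280,240:330,::-1],None,fx=4.4,fy=4.4,interpolation=cv2.INTER_CUBIC)
b=cv2.copyMakeBorder(b,0,a.shape[0]-b.shape[0],0,0,0);cv2.imwrite("pics/c5.png",np.hstack([a,b]))
E
```

```text
time_s: 8.5
position: [0.5243, 0.0645, 0.028]
tool_rot: [[0.983, 0.186, 0.001], [0.186, -0.983, -0.001], [0.001, 0.002, -1.0]]
ft_force: [0.2, -11.5, 5.1]
grip_width: 0.0497
t 8.5 pos [0.5243 0.0645 0.028 ] chute [ -0.1 -39.3] yaw 10.73 tilt [ 0.0013 -0.0015] w 0.0497 F [  0.2  -11.48   5.11] q [ -5.8  34.7  94.1  -0.1  51.1 -16.5]
```

View pics/c5.png

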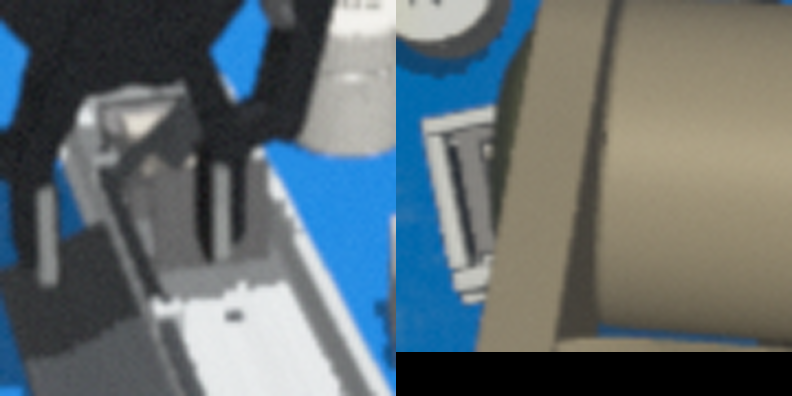

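The carrier front is at the rubber face, and the finger front at chute y -28.3 matches the expected home value of -28. I'll back off, then lift and retreat.

```bash
python3 -m crank '[0,0,0,0.0002,-0.001,0,58.5, 0,0,0,0.0004,-0.002,0,58.5, 0,0,0,0.0004,-0.002,0,58.5, 0,0,0,0.0002,-0.001,0,58.5, 0,0,0,0,0,0,58.5, 0,0,0,0,0,0.004,58.5, 0,0,0,0,0,0.004,58.5, 0,0,0,0,0,0.004,58.5, 0,0,0,0,0,0.004,58.5, 0,0,0,0,0,0.004,58.5, 0,0,0,0,0,0.01,58.5, 0,0,0,0,0,0.02,58.5, 0,0,0,0,0,0.03,58.5, 0,0,0,0,0,0.03,58.5, 0,0,0,0,0,0.03,58.5, 0,0,0,0,0,0.03,58.5, 0,0,0,0,0,0.03,58.5]'
python3 -m crank '[0,0,0,-0.015,-0.03,0,58.5, 0,0,0,-0.015,-0.03,0,58.5, 0,0,0,-0.015,-0.03,0,58.5, 0,0,0,-0.015,-0.03,0,58.5, 0,0,0,-0.015,-0.03,0,58.5, 0,0,0,-0.015,-0.03,0,58.5, 0,0,0,-0.015,-0.03,0,58.5, 0,0,0,-0.015,-0.03,0,58.5, 0,0,0,0,0,0,58.5, 0,0,0,0,0,0,58.5]'
python3 look.py 6
```

```text
time_s: 10.3
position: [0.5246, 0.0595, 0.2297]
tool_rot: [[0.982, 0.187, 0.0], [0.187, -0.982, -0.0], [0.0, 0.0, -1.0]]
ft_force: [-0.6, 0.2, 0.3]
grip_width: 0.05
time_s: 11.3
position: [0.4047, -0.1807, 0.2282]
tool_rot: [[0.983, 0.185, 0.0], [0.185, -0.983, -0.0], [0.0, 0.0, -1.0]]
ft_force: [0.0, 0.8, -0.7]
grip_width: 0.0499
t 11.3 pos [ 0.4047 -0.1807  0.2282] chute [-163.4 -257.9] yaw 10.68 tilt [ 0.0003 -0.    ] w 0.0499 F [ 0.05  0.78 -0.69] q [-39.4  12.   91.9   0.   76.2 -50.1]
```

View pics/look6.png

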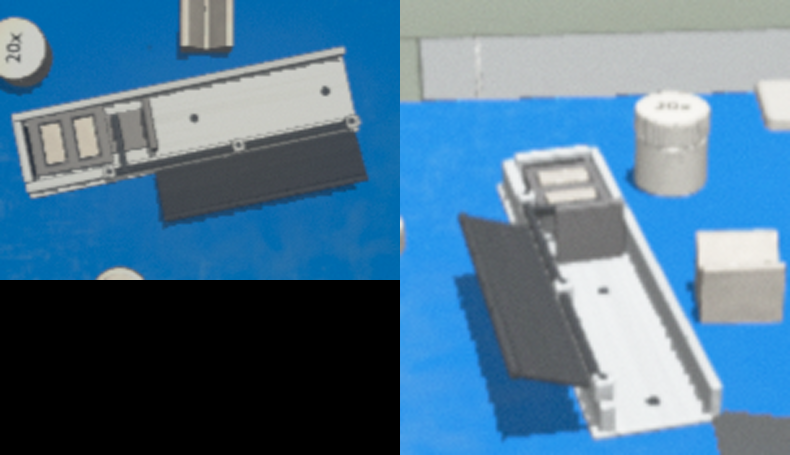

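The gate is shut, with its rim corner back at (511,378) as at the start. The carrier is at the stop and both blocks are in their pockets. One numeric check, then I hand in.

```bash
python3 ang.py 6 511 379 -177
python3 - <<'E'
from h import *
d=load("top6");th=np.radians(10.75);R=np.array([[np.cos(th),-np.sin(th)],[np.sin(th),np.cos(th)]]);t=np.array([.5171,.1032])
P=plane(d,[(240+52/2,170+144/2),(240+89/2,170+137/2)],.019);c=(P[:,:2]-t)@R*1e3
print("gauges",c.round(1),"carrier y",c[:,1].mean().round(1))
from rig import *
print(close_job())
E
```

```text
x -44.5 z 39.7 gate if rim 0.05
gauges [[31.2 50.2]
 [30.8 21.2]] carrier y 35.7
the job is handed in; nothing more can be done
None
```

The carrier is home against the end stop, the gate is shut behind its block, and the job is handed in; the arm's last pose is 11.3 s on the robot clock. `close_job()` gives no verdict, so this rests on my own checks.

I held the gate at about 0.7 rad with one fingertip while the other pushed the carrier by its tail plate. I then backed off 5 mm before lifting clear so that friction could not lift the tail.

**At the stop**
- The reaction along the chute rose to about 11 N.
- The finger's front face was at chute y -28.3 mm; home is -28.
- The gate was still held, with about 5 N upward force on the tool.

**After lifting**
- **Gate:** the rim corner is back at its starting pixel. The angle computes to 0.05 rad both before and after, so I take that as measurement bias and the gate as closed.
- **Blocks:** both gauge blocks appear in their pockets.
- **Bystanders:** the can and V-block look unmoved. The ring is only partly in the last crop, and I did not measure any of them again.

**Disagreement:** from the last picture, the gauge blocks put the carrier at y about 36 mm rather than 38. They also measured 29 mm apart where they should be 26. I read those pixels by eye from an enlarged view, so I trust the contact force and finger position more. The 36 mm figure would still be above the 34 mm limit.

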